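# Weigh-in of a round-bottomed robot

### The arm

A 6-joint arm with a two-finger parallel gripper is mounted at the origin on the work surface. World frame = base frame: x ahead of the robot, y to its left, z up, the work surface at z = 0. Lengths are in m, angles in rad, forces in N, time in s.
With the tool pointing down it reaches from about 0.25 to 0.725 m from the base axis. Payload 4 kg.
Tool frame: the origin (TCP) lies midway between the tips of the shut fingers; the grasp point (between the pads) lies 19 mm behind it; z points along the fingers, y is the direction in which the jaws open and shut (so a half turn about z gives the same grasp; the last joint's range is limited). The gripper opens to 85 mm and grips with 20 to 120 N. Pads are 22 mm wide; open, the fingers measure 114 mm over their backs; the gripper's body (76 mm by 85 mm) begins 54 mm behind the grasp point. The pads swing forward as they close: fully open they stand 13 mm farther back than shut.
Start: joints at [1.334, 0.241, 0.005, 1.335, 0, 1.571], TCP at [0.117, 0.486, 0.231] pointing down, gripper open.
Joint ranges: [-2.72, 2.72], [-1.05, 1.87], [-1.09, 1.28], [-1.99, 2.15], [-1.42, 1.44], [-3.14, 3.14]. Speed limits (rad/s): [2.79, 2.79, 3.14, 3.14, 3.14, 3.14].

### API

Orientations are given as a unit quaternion [x, y, z, w].
In Python, from workcell import monitor, cams, order gives the robot as it stands.
- The arm moves only by the tool send_rows, never from a script. Its argument "moves" is a list of rows, each a list of 4 numbers: the shift along the tool's x, y, z as a fraction of full scale, then the turn about the tool's z as a fraction of full scale. A call has 1 to 20 rows; each row shifts and turns the commanded pose from where the row before left it, along the tool's axes as they then stand; what a row does not reach is not made up. Full scale, the value 1, is 100 cm for a shift and 0.1 rad for a turn. A row lasts 1/10 s, in which the tool goes at most 50 mm and 8.59 degrees, less where a joint would pass 70% of its speed; a pose out of reach is approached as far as the arm can. A call with a number of a shift or a turn outside -1 to 1 is refused whole. A call with a gripper value outside its range is refused whole. "claw" is the gripper's target within -1 to 1 (fully open at 1, half-way at 0, shut at -1), set as the call begins (left out, the last holds). The fingers move at their own pace and stop on an object; the grip force is fixed at half the most. Time passes only in rows, so rows that do not move let the fingers close. It gives the time, the measured TCP pose, the force and the opening at its end, in the units of the state.
- monitor.get_obs(): the state, without advancing time (a new reading comes with each control period).
- cams.camera(name): name is "side" or "top"; returns (picture, depth): 420x560x3 uint8, blue, green, red; 420x560 float32, m along the optical axis (not along the pixel's ray), 0 where there is no reading.
- cams.camera_info(name): a dict with "intrinsics" (3x3 intrinsics, pixels), "T" (4x4, takes a point from camera to world coordinates). Camera axes: x right, y up, looking along -z (the intrinsics and any distortion apply to the point x, -y, -z); pixel columns grow to the right and rows downward; lengths in m; the calibration is good to about 2 mm. A picture is of the moment at which its call begins. camera_info takes no time and is no camera call.
- order.job_done(): hands the job in, once; it reports no verdict.
The state is a dict: "clock": time; "joint_pos": joint angles; "joint_vel": joint speeds; "tau": joint torques, N m; "eef_pos": TCP position; "tool_rot": TCP orientation; "ft_force": force on the tool from outside, world axes, zero at the start; "ft_torque": the same for the moment, N m; "grip_width": finger opening in m.
Only numpy, scipy, OpenCV 4.12 (cv2) and the standard library are available. Lean on these libraries where they do the work, as an engineer would, in place of code of your own. Each camera call takes 0.05 s, during which the arm holds its last target.

### The job

Weigh the round-bottomed little robot that stands in a nest under the low shelf: take it by its mast, bring it out from under the shelf, and lower it, mast up, into the deep tub on the scale, all the way to the bottom before you let go. Set it down gently, without dropping it, knocking it hard on the tub or pressing the sprung pan down hard. Leave it standing in the tub, let go of it, and leave all other things on the table where they are.

Things in the scene. Friction and masses are not known exactly. Their poses are not given: they have to be found in the camera images.
- bot: The round-bottomed robot, loose, about 0.13 to 0.25 kg, heavy at the bottom: an orange ball-shaped shell 64 mm in diameter (widest 30 mm above its underside, with a dark line round it) with a flat foot 25 mm across, and a straight white round mast 22 mm in diameter on top, from 60 mm to 135 mm above the underside. Origin: centre of the foot's underside; z runs up the mast. It starts upright in one of the rack's two nests.
- bot_grip (a point): Point on the axis of the robot's mast, 118 mm above its underside (17 mm below the mast's top): a good place to pinch the mast; the sides are free all round.
- rack: Fixed plywood rack: base board 8 mm thick with two nests, and a low shelf above, open at front and sides. Origin: on the table, midway between the nests; x points to its rear, away from the arm; y along the shelf. Board: x -50 to +85 mm, y -150 to +150 mm. The only posts (12 mm) are at the rear, x = +78, y = +-143 mm. Nests centred at (0, +70) and (0, -70) mm.
- shelf_edge (a point): Middle of the lower front edge of the rack's shelf, 245 mm above the table, 10 mm in front of the line of the nests. The shelf runs 95 mm to the rear and 150 mm to each side from here, 12 mm thick, with stock on it to 302 mm above the table. A tool coming straight down on a nest hits it; one leaning 30 to 45 degrees back towards the arm fits.
- nest_a (a point): Nest at the rack's +y end: centre of the board's top (8 mm above the table) in a black ring of 60 mm inner and 68 mm outer diameter, its top 20 mm above the table.
- nest_b (a point): The like nest at the rack's -y end.
- tub: The scale's pan with the deep round tub fixed on it. Pan 150 x 160 x 6 mm; tub 104 mm outer, 96 mm inner diameter, inside 82 mm deep, open at the top, aluminium. Origin: centre of the pan's underside, 70 mm above the table when empty; z up. The pan is sprung: it sinks straight down under load at about 600 N/m (1 mm per 0.6 N), at most 20 mm.
- tub_floor (a point): Centre of the tub's inner floor, 81 mm above the table when empty.
- tub_rim (a point): Centre of the tub's mouth, 82 mm above its inner floor, 163 mm above the table when empty.
- scale: Fixed white bench scale under the pan, 200 x 220 mm, 48 mm high. Origin: centre of its underside on the table.
- wheel: Bystander, loose: orange wheel lying flat in the rack's other nest, 68 mm in diameter, 46 mm high. Origin: centre of its underside.
- parts_box: Bystander, loose: flat grey parts box with a clear lid, 90 x 130 mm, 34 mm high, on the arm's side of the rack or the scale. Origin: centre of its underside.
- tape: Bystander, loose: black roll of tape lying flat, 90 mm in diameter, 24 mm high, near the middle on the arm's side. Origin: centre of its underside.
- screwdriver: Bystander, loose: black-handled screwdriver 190 mm long lying on the arm's side, under 40 mm high. Origin: under its middle.
Things that resemble listed ones, but are neither listed nor needed, are in the scene too. What is shaped like the bot but pink or yellow is not meant.

How it is judged:
On the way, in this order (a step that is already met when the one before it is completed fails the run):
1. the round-bottomed robot is lifted out of its nest and held clear above the tub's rim (height (world z) of bot above 0.17 m and contact force between the fingers and bot above 0.5 N), for 0.1 s.
2. still held, it has been lowered to the bottom of the tub (foot within 12 mm of the tub's floor) (z of bot in the frame of tub_floor below 0.012 m and horizontal distance between bot and tub_floor below 0.04 m and contact force between the fingers and bot above 0.5 N), for 0.1 s.
At the end, for the whole second after the job is handed in: The round-bottomed robot stands in the tub on its floor (foot within 8 mm of the floor's height and 35 mm of its centre), mast up within 0.5 rad, released and at rest (z of bot in the frame of tub_floor between -0.006 and 0.008 m and horizontal distance between bot and tub_floor below 0.035 m and angle between bot's own z axis and vertical below 0.5 rad and linear speed of bot below 0.02 m/s and contact force between the fingers and bot below 0.1 N); the robot touches nothing.
It fails at once if the robot hits or presses the tub with more than 30 N (contact force between bot and tub above 30 N).
It fails at once if the pan is pressed down by more than 17 mm (about 10 N) (z of tub in the frame of scale below 0.053 m).
It fails at once if a bystander (wheel, parts box, tape or screwdriver) is moved by more than 30 mm (distance of any of wheel, parts_box, tape, screwdriver from where it was at the start of the episode above 0.03 m).
It also fails if it takes over 56 s, if anything falls off the work surface, if the arm or the gripper's body presses on something with over 40 N, if the wrist force passes 120 N, or if a joint passes its speed limit or range.

## Working session

There is one attempt and no reset: what is moved stays moved. The work goes in short steps, Python scripts to look and compute and a tool call to move; the robot and the scene stay as the last step left them, time stands still between calls to the robot, and variables do not carry over. Pictures are saved under pics/ and viewed, and the job is handed in when it is done.

Besides the shell and the picture viewer there is one more tool, called after ">>>" by a JSON object that holds its "op" and its "data". send_rows: Moves the arm, as the interface text tells. Its arguments: {"type":"object","properties":{"moves":{"type":"array","items":{"type":"array","items":{"type":"number","minimum":-1,"maximum":1}}},"claw":{"type":"number"}},"required":["moves"]}

```bash
mkdir -p pics; ls; python3 - <<'E'
from workcell import monitor, cams, order
import cv2,numpy as np
print(monitor.get_obs())
for n in("side","top"):
    p,d=cams.camera(n); cv2.imwrite(f"pics/{n}0.png",p); np.save(f"pics/{n}0.npy",d)
    print(cams.camera_info(n))
E
```

```text
pics
{'clock': 0.0, 'joint_pos': array([ 1.33399001e+00,  2.41395232e-01,  3.73614210e-03,  1.33519226e+00,
       -1.47487360e-05,  1.57082091e+00]), 'joint_vel': array([-0.00027429,  0.00021289, -0.00075453, -0.00105721,  0.00171348,
       -0.00136099]), 'tau': array([-5.35839320e-05, -3.72319186e+01,  2.52407634e+01,  1.68841810e-02,
        2.04258686e-05, -2.26202012e-06]), 'eef_pos': array([0.11715777, 0.48543913, 0.23042636]), 'tool_rot': array([ 1.18138833e-01,  9.92996556e-01, -1.02119195e-03, -1.14041501e-04]), 'ft_force': array([-0.20044449, -0.44594659,  0.15040415]), 'ft_torque': array([-0.01691642, -0.01376589, -0.07514806]), 'grip_width': 0.0850757799268718}
{'intrinsics': array([[541.87820083,   0.        , 277.35580411],
       [  0.        , 541.87820083, 212.0698091 ],
       [  0.        ,   0.        ,   1.        ]]), 'T': array([[ 0.77091228,  0.45903886, -0.44156266, -0.00278811],
       [-0.63679688,  0.54070113, -0.54966537, -0.6393637 ],
       [-0.01356433,  0.70492951,  0.70914766,  0.98381896],
       [ 0.        ,  0.        ,  0.        ,  1.        ]])}
{'intrinsics': array([[379.00490145,   0.        , 282.57111649],
       [  0.        , 379.00490145, 202.00752085],
       [  0.        ,   0.        ,   1.        ]]), 'T': array([[-0.02868817,  0.99600875, -0.08451962,  0.44645161],
       [-0.99922943, -0.03084104, -0.02427697,  0.01151296],
       [-0.02678675,  0.08375803,  0.99612603,  0.9294589 ],
       [ 0.        ,  0.        ,  0.        ,  1.        ]])}
```

View pics/side0.png

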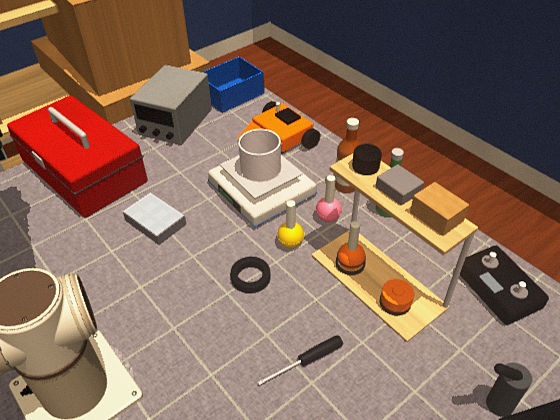

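View pics/top0.png

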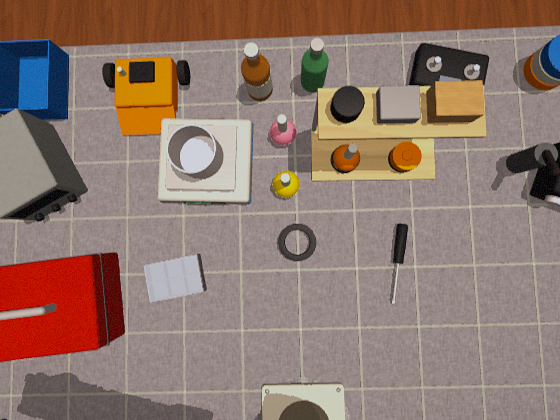

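The side view shows these things:
- **Listed:** orange ball with white mast in the rack's left nest (350,255), wheel in the right nest (397,296), tub on the scale (260,155).
- **Look-alikes:** yellow (290,235) and pink (328,207).
- **Orange candidates:** the bot at side (350,255) / top (346,157) has a mast and stands in a nest. The wheel, at side (397,296) / top (405,157), has none, so the first is the bot.

I'll confirm with a crop and measure.

```bash
cat > h.py <<'E'
import cv2,numpy as np
from workcell import monitor, cams, order
def ray(n,u,v):
    I=cams.camera_info(n);K=I["intrinsics"];T=I["T"]
    d=np.array([(u-K[0,2])/K[0,0],-(v-K[1,2])/K[1,1],-1.])
    return T[:3,3],T[:3,:3]@d
def onz(n,u,v,z):
    o,d=ray(n,u,v); return o+d*(z-o[2])/d[2]
def dep(n,u,v,D):
    o,d=ray(n,u,v); return o+d*D[int(v),int(u)]
def cloud(n,D):
    I=cams.camera_info(n);K=I["intrinsics"];T=I["T"]
    v,u=np.mgrid[:D.shape[0],:D.shape[1]]
    P=np.stack([(u-K[0,2])/K[0,0],-(v-K[1,2])/K[1,1],-np.ones_like(D)],-1)*D[...,None]
    return P@T[:3,:3].T+T[:3,3]
def proj(n,p):
    I=cams.camera_info(n);K=I["intrinsics"];T=I["T"]
    q=T[:3,:3].T@(np.array(p)-T[:3,3]); return K[0,2]+K[0,0]*q[0]/-q[2],K[1,2]-K[1,1]*q[1]/-q[2]
E
python3 - <<'E'
from h import *
S=cv2.imread("pics/side0.png");T=cv2.imread("pics/top0.png")
a=cv2.resize(S[200:330,300:460],None,fx=3,fy=3,interpolation=2);b=cv2.resize(T[75:190,270:500],None,fx=2,fy=2,interpolation=2)
c=np.zeros((a.shape[0]+b.shape[0],max(a.shape[1],b.shape[1]),3),np.uint8)[:620]
c=np.zeros((390,800,3),np.uint8);c[:390,:480]=a;b=cv2.resize(b,(320,160));c[:160,480:800]=b
cv2.imwrite("pics/crop1.png",c)
D={n:np.load(f"pics/{n}0.npy") for n in("side","top")}
C={n:cloud(n,D[n]) for n in D}
# orange in rack
for n,im in(("side",S),("top",T)):
    h=cv2.cvtColor(im,cv2.COLOR_BGR2HSV);m=((h[...,0]<13)&(h[...,1]>170)&(h[...,2]>70))
    P=C[n]; m&=(P[...,0]>.4)&(P[...,0]<.8)&(P[...,1]<.05)&(P[...,2]<.12)&(P[...,2]>.005)
    k,l,st,ce=cv2.connectedComponentsWithStats(m.astype(np.uint8))
    for i in range(1,k):
        if st[i,4]>60: q=P[l==i];print(n,st[i],ce[i],q.min(0),q.max(0),np.median(q,0))
# heights: tub rim, shelf
P=np.concatenate([C[n].reshape(-1,3) for n in C]);
P=P[(P[:,0]>.3)&(P[:,0]<.9)]
t=P[(abs(P[:,2]-.163)<.006)&(P[:,1]>.08)&(P[:,1]<.35)];print("rim",len(t),t.min(0),t.max(0),np.median(t,0))
t=P[(abs(P[:,2]-.257)<.005)&(P[:,1]<.0)];print("shelf",len(t),np.percentile(t,[1,99],axis=0))
# mast: points between z .08 and .15 near rack
for n in C:
    p=C[n].reshape(-1,3);t=p[(p[:,2]>.075)&(p[:,2]<.15)&(p[:,0]>.45)&(p[:,0]<.75)&(p[:,1]<.0)&(p[:,1]>-.3)]
    print(n,"mast",len(t),np.percentile(t,[2,50,98],axis=0).round(3).tolist())
    t=p[(p[:,2]>.003)&(p[:,2]<.013)&(p[:,0]>.4)&(p[:,0]<.8)&(p[:,1]<.02)&(p[:,1]>-.3)]
    print(n,"board",len(t),np.percentile(t,[1,99],axis=0).round(3).tolist())
E
```

```text
side [337 243  28  27 492] [350.94918699 256.47764228] [ 0.59167581 -0.15515825  0.00799946] [ 0.6846895  -0.06914936  0.07169963] [ 0.60996214 -0.13581262  0.05568009]
side [381 279  33  33 808] [397.56806931 294.82673267] [ 0.58662938 -0.29722376  0.00526393] [ 0.68501496 -0.21108774  0.05897073] [ 0.61629501 -0.26810729  0.04943746]
rim 667 [0.57664247 0.08028578 0.15705972] [0.80953223 0.2687475  0.16874501] [0.63201255 0.21093937 0.16235228]
shelf 6838 [[ 0.61075059 -0.34141781  0.25275467]
 [ 0.7059367  -0.04178364  0.26104192]]
side mast 366 [[0.612, -0.135, 0.077], [0.621, -0.124, 0.116], [0.705, -0.049, 0.145]]
side board 4567 [[0.413, -0.298, 0.003], [0.791, 0.007, 0.012]]
top mast 199 [[0.612, -0.129, 0.079], [0.621, -0.114, 0.132], [0.701, -0.042, 0.145]]
top board 3762 [[0.412, -0.296, 0.003], [0.779, 0.005, 0.012]]
```

View pics/crop1.png

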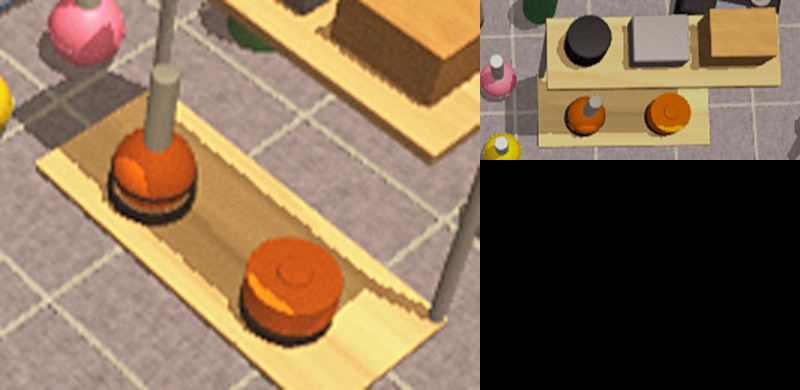

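The crop confirms it: the orange ball with the white mast is in the +y nest, and the wheel is in the other. The shelf spans x 0.611–0.706 and y -0.342 to -0.042. That puts nest_a at about (0.621, -0.122), which agrees with the mast points.

Rows can't command tilt directly, so I'll move to free space and see what the arm does near its reach limit.

>>> {"op": "send_rows", "data": {"moves": [[0,0,-0.04,0],[0,0,-0.04,0],[0,0,-0.04,0],[0,0,-0.04,0],[-0.0345,-0.025,0,0],[-0.0345,-0.025,0,0],[-0.0345,-0.025,0,0],[-0.0345,-0.025,0,0],[-0.0345,-0.025,0,0],[-0.0345,-0.025,0,0],[-0.0345,-0.025,0,0],[-0.0345,-0.025,0,0],[-0.0345,-0.025,0,0],[-0.0345,-0.025,0,0],[-0.0345,-0.025,0,0],[-0.0345,-0.025,0,0]]}}

```text
clock: 1.7
eef_pos: [0.4501, 0.0957, 0.391]
tool_rot: [0.118, 0.993, -0.0, -0.0]
ft_force: [0.8, 1.1, -0.2]
grip_width: 0.0853
```

```bash
python3 - <<'E'
from h import *
o=monitor.get_obs();print(o['clock'],o['joint_pos'],o['eef_pos'],o['tool_rot'])
D={n:np.load(f"pics/{n}0.npy") for n in("side","top")}
C={n:cloud(n,D[n]) for n in D}
def circ(q):
    A=np.c_[2*q,np.ones(len(q))];s=np.linalg.lstsq(A,(q**2).sum(1),rcond=None)[0];return s[:2],np.sqrt(s[2]+s[:2]@s[:2])
for n in C:
    p=C[n].reshape(-1,3)
    t=p[(abs(p[:,2]-.163)<.004)&(np.hypot(p[:,0]-.635,p[:,1]-.211)<.065)]
    print(n,"rim",len(t),np.median(t,0),circ(t[:,:2]))
    t=p[(abs(p[:,2]-.081)<.005)&(np.hypot(p[:,0]-.635,p[:,1]-.211)<.046)];print(n,"floor",len(t),np.median(t,0) if len(t) else '')
    t=p[(p[:,2]>.085)&(p[:,2]<.145)&(np.hypot(p[:,0]-.621,p[:,1]+.122)<.03)]
    print(n,"mast",len(t),circ(t[:,:2]),np.median(t,0),t.max(0))
    t=p[(abs(p[:,2]-.257)<.004)&(p[:,1]<0)&(p[:,0]>.59)&(p[:,0]<.63)]
    for y in(-.06,-.19,-.32):
        s=t[abs(t[:,1]-y)<.01]; print("edge",y,len(s) and s[:,0].min())
E
```

```text
1.7 [2.09324081e-01 1.52125007e-01 3.05208493e-01 1.72445971e+00
 1.45884628e-04 4.46394590e-01] [0.45006928 0.09565615 0.39099267] [ 1.18257883e-01  9.92982872e-01 -2.43109959e-05 -2.97991459e-04]
side rim 219 [0.62775165 0.21112241 0.1619999 ] (array([0.62894455, 0.21279633]), np.float64(0.04973095303433169))
side floor 2 [0.65367841 0.16995538 0.08489987]
side mast 222 (array([ 0.62169513, -0.12458226]), np.float64(0.008574281147221573)) [ 0.61673885 -0.12840206  0.12136866] [ 0.63365177 -0.11229053  0.144897  ]
edge -0.06 0.6143157611237015
edge -0.19 0.6118316886342615
edge -0.32 0.6077119813847407
top rim 333 [0.62947895 0.21878459 0.16312515] (array([0.62786535, 0.21675548]), np.float64(0.0497420204617989))
top floor 859 [0.63914191 0.22210962 0.08128205]
top mast 135 (array([ 0.62113797, -0.11878063]), np.float64(0.00863185652761359)) [ 0.61800701 -0.11651524  0.13986271] [ 0.63186625 -0.10873023  0.14499537]
edge -0.06 0.6144534147353237
edge -0.19 0.6118921033474272
edge -0.32 0.6093251075919346
```

>>> {"op": "send_rows", "data": {"moves": [[-0.0486,0.012,0,0],[-0.0486,0.012,0,0],[-0.0486,0.012,0,0],[-0.0486,0.012,0,0],[-0.0486,0.012,0,0],[-0.0486,0.012,0,0],[-0.0486,0.012,0,0],[-0.0486,0.012,0,0]]}}

```text
clock: 2.5
eef_pos: [0.6486, 0.0757, 0.3839]
tool_rot: [0.118, 0.992, -0.01, -0.038]
ft_force: [0.8, -0.4, 0.6]
grip_width: 0.0855
```

```bash
python3 - <<'E'
from h import *
o=monitor.get_obs();print(o['clock'],o['joint_pos'],o['eef_pos'],o['tool_rot'])
E
```

```text
2.5 [ 1.16704855e-01  7.75213556e-01  1.27466541e+00  2.14939941e+00
 -1.05041184e-03  3.53570722e-01] [0.64857485 0.07571638 0.38389993] [ 0.11804309  0.9922198  -0.00972815 -0.03835427]
```

>>> {"op": "send_rows", "data": {"moves": [[0.0486,-0.012,0,0],[0.0486,-0.012,0,0],[0.0486,-0.012,0,0]]}}

```text
clock: 2.8
eef_pos: [0.5274, 0.0757, 0.3965]
tool_rot: [0.118, 0.992, -0.01, -0.038]
ft_force: [0.8, 0.1, 1.6]
grip_width: 0.0855
```

```bash
python3 - <<'E'
from h import *
o=monitor.get_obs();print(o['clock'],o['joint_pos'],o['eef_pos'],o['tool_rot'])
E
```

```text
2.8 [1.41909137e-01 3.87970084e-01 6.33196124e-01 1.89400264e+00
 1.06924782e-03 3.79175356e-01] [0.52741657 0.07567954 0.39645137] [ 0.11828576  0.99221406 -0.0095253  -0.0378023 ]
```

Tilt gained at a joint limit persists, but this one leaned the wrong way because joint 4 was at its upper limit. Next I'll try a lower, farther stretch over the clear area above the scale.

>>> {"op": "send_rows", "data": {"moves": [[0,0.025,0.037,0],[0,0.025,0.037,0],[0,0.025,0.037,0],[0,0.025,0.037,0],[-0.0486,0.012,0,0],[-0.0486,0.012,0,0],[-0.0486,0.012,0,0],[-0.0486,0.012,0,0],[-0.0486,0.012,0,0]]}}

```text
clock: 3.7
eef_pos: [0.7465, 0.1697, 0.2242]
tool_rot: [0.118, 0.993, -0.005, -0.025]
ft_force: [84.5, 19.1, 18.3]
grip_width: 0.0855
```

```bash
cat > s.py <<'E'
from h import *
from scipy.spatial.transform import Rotation as R
o=monitor.get_obs();print(o['clock'],o['joint_pos'].round(3),o['eef_pos'].round(4),"F",o['ft_force'].round(1),o['grip_width'].round(4))
M=R.from_quat(o['tool_rot']).as_matrix();print("axes x,y,z:",M.T.round(3).tolist(),"tilt deg",np.degrees(np.arctan2(np.hypot(M[0,2],M[1,2]),-M[2,2])).round(2))
E
python3 s.py
```

```text
Traceback (most recent call last):
  File "s.py", line 3, in <module>
    o=monitor.get_obs();print(o['clock'],o['joint_pos'].round(3),o['eef_pos'].round(4),"F",o['ft_force'].round(1),o['grip_width'].round(4))
                                                                                                                  ^^^^^^^^^^^^^^^^^^^^^
AttributeError: 'float' object has no attribute 'round'
```

```bash
sed -i "s/o\['grip_width'\].round(4)/o['grip_width'],o['joint_vel'].round(2)/" s.py; python3 s.py; python3 - <<'E'
from h import *
p,d=cams.camera("side"); cv2.imwrite("pics/side1.png",p)
E
python3 s.py
```

```text
3.7 [0.221 0.991 1.276 1.906 0.007 0.456] [0.7465 0.1697 0.2242] F [84.5 19.1 18.3] 0.08553073223640119 [-0.15  0.51  0.07  0.29 -0.01 -0.14]
axes x,y,z: [[-0.971, 0.234, 0.049], [0.233, 0.972, -0.016], [-0.051, -0.004, -0.999]] tilt deg 2.94
3.75 [0.218 1.004 1.264 1.908 0.006 0.456] [0.7427 0.1661 0.21  ] F [ 19.1   2.4 -11. ] 0.08531761525132629 [-0.    0.05 -0.22  0.09 -0.    0.03]
axes x,y,z: [[-0.969, 0.237, 0.072], [0.235, 0.972, -0.029], [-0.077, -0.011, -0.997]] tilt deg 4.46
```

View pics/side1.png

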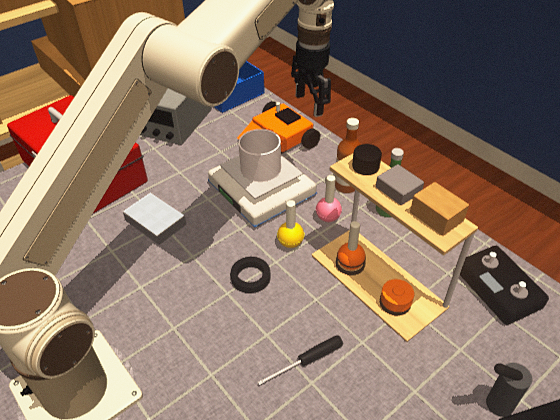

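The gripper is in free air beyond the tub at about (312,95), so that force came from the abrupt stop. From here I'll use gentle steps at the limit.

>>> {"op": "send_rows", "data": {"moves": [[0,0,0,0],[-0.01,0.005,0,0],[-0.01,0.005,0,0],[-0.01,0.005,0,0],[-0.01,0.005,0,0],[-0.01,0.005,0,0]]}}

```text
clock: 4.35
eef_pos: [0.7688, 0.1753, 0.2035]
tool_rot: [0.118, 0.993, 0.001, -0.01]
ft_force: [0.6, -0.5, -0.2]
grip_width: 0.0854
```

```bash
python3 s.py
```

```text
4.35 [0.221 1.016 1.275 1.847 0.007 0.458] [0.7688 0.1753 0.2035] F [ 0.6 -0.5 -0.2] 0.0853871174250376 [-0.    0.06  0.   -0.11  0.    0.  ]
axes x,y,z: [[-0.972, 0.234, 0.019], [0.234, 0.972, -0.001], [-0.019, 0.003, -1.0]] tilt deg 1.1
```

That leans the right way. I'll continue, outward and slightly up.

>>> {"op": "send_rows", "data": {"moves": [[-0.02,0.005,-0.01,0],[-0.02,0.005,-0.01,0],[-0.02,0.005,-0.01,0],[-0.02,0.005,-0.01,0],[-0.02,0.005,-0.01,0],[-0.02,0.005,-0.01,0],[-0.02,0.005,-0.01,0],[-0.02,0.005,-0.01,0],[-0.02,0.005,-0.01,0],[-0.02,0.005,-0.01,0]]}}

```text
clock: 5.35
eef_pos: [0.8255, 0.1463, 0.2402]
tool_rot: [0.118, 0.99, 0.026, 0.068]
ft_force: [-0.2, -0.0, -1.0]
grip_width: 0.0854
```

```bash
python3 s.py
```

```text
5.35 [0.172 0.975 1.274 1.725 0.01  0.41 ] [0.8255 0.1463 0.2402] F [-0.2 -0.  -1. ] 0.08538034158829093 [-0.04 -0.05  0.   -0.11  0.01 -0.04]
axes x,y,z: [[-0.963, 0.238, -0.129], [0.231, 0.971, 0.067], [0.141, 0.035, -0.989]] tilt deg 8.33
```

>>> {"op": "send_rows", "data": {"moves": [[-0.03,0.01,-0.01,0],[-0.03,0.01,-0.01,0],[-0.03,0.01,-0.01,0],[-0.03,0.01,-0.01,0],[-0.03,0.01,-0.01,0],[-0.03,0.01,-0.01,0],[-0.03,0.01,-0.01,0],[-0.03,0.01,-0.01,0],[-0.03,0.01,-0.01,0],[-0.03,0.01,-0.01,0]]}}

```text
clock: 6.35
eef_pos: [0.9043, 0.1344, 0.3047]
tool_rot: [0.117, 0.974, 0.059, 0.186]
ft_force: [-0.2, 1.1, -0.0]
grip_width: 0.0858
```

```bash
python3 s.py
```

```text
6.35 [0.142 0.926 1.274 1.527 0.018 0.384] [0.9043 0.1344 0.3047] F [-0.2  1.1 -0. ] 0.08579544875960872 [-0.03 -0.07  0.   -0.18  0.01 -0.02]
axes x,y,z: [[-0.903, 0.25, -0.349], [0.206, 0.966, 0.159], [0.376, 0.072, -0.924]] tilt deg 22.53
```

>>> {"op": "send_rows", "data": {"moves": [[-0.03,0.01,-0.01,-1],[-0.03,0.01,-0.01,-1],[-0.03,0.005,-0.01,-1],[-0.03,0.0,-0.01,-1],[-0.03,0.0,-0.01,0],[-0.03,0.0,-0.01,0],[-0.03,0,-0.01,0],[-0.03,0,-0.01,0]]}}

```text
clock: 7.15
eef_pos: [0.9377, 0.1366, 0.3948]
tool_rot: [-0.076, 0.955, 0.027, 0.286]
ft_force: [0.7, -0.0, -0.7]
grip_width: 0.0852
```

```bash
python3 s.py
```

```text
7.15 [ 0.139  0.852  1.274  1.411  0.019 -0.014] [0.9377 0.1366 0.3948] F [ 0.7 -0.  -0.7] 0.08522800367055317 [ 0.01 -0.1   0.   -0.13 -0.    0.  ]
axes x,y,z: [[-0.825, -0.129, -0.55], [-0.16, 0.987, 0.008], [0.541, 0.095, -0.835]] tilt deg 33.34
```

>>> {"op": "send_rows", "data": {"moves": [[-0.03,0,-0.01,0],[-0.03,0,-0.01,0],[-0.03,0,-0.01,0],[-0.03,0,-0.01,0],[0,0,0,0]]}}

```text
clock: 7.65
eef_pos: [0.9445, 0.1384, 0.4506]
tool_rot: [-0.075, 0.94, 0.03, 0.33]
ft_force: [-0.2, -1.0, 0.1]
grip_width: 0.0853
```

```bash
cat > mv.py <<'E'
import sys
from s import *
def to(gx,gy,gz,gp=.019):
    tcp=np.array([gx,gy,gz])+M[:,2]*gp
    d=tcp-o['eef_pos']; print("dworld",d.round(4),"dtool",(M.T@d).round(4))
if len(sys.argv)>3: to(*map(float,sys.argv[1:4]))
E
python3 mv.py .622 -.122 .126
python3 - <<'E'
from s import *
Gp=np.array([.622,-.122,.126])+M[:,2]*.019
for nm,q in (("back",[.5,.137,.40]),):
    d=np.array(q)-o['eef_pos'];print(nm,(M.T@d).round(4))
pre=Gp-M[:,2]*.15; print("pre",pre.round(4)); print("from back to pre",(M.T@(pre-[.5,.137,.40])).round(4))
E
```

```text
7.65 [ 0.14   0.806  1.275  1.365  0.018 -0.012] [0.9445 0.1384 0.4506] F [-0.2 -1.   0.1] 0.08530519608387035 [ 0.    0.02 -0.01  0.02  0.   -0.  ]
axes x,y,z: [[-0.771, -0.121, -0.626], [-0.16, 0.987, 0.007], [0.617, 0.105, -0.78]] tilt deg 38.72
dworld [-0.3108 -0.2584 -0.3395] dtool [ 0.4831 -0.2076  0.046 ]
7.65 [ 0.14   0.806  1.275  1.365  0.018 -0.012] [0.9445 0.1384 0.4506] F [-0.2 -1.   0.1] 0.08530519608387035 [ 0.    0.02 -0.01  0.02  0.   -0.  ]
axes x,y,z: [[-0.771, -0.121, -0.626], [-0.16, 0.987, 0.007], [0.617, 0.105, -0.78]] tilt deg 38.72
back [ 0.3745  0.0693 -0.2348]
pre [ 0.5412 -0.1358  0.2282]
from back to pre [ 0.1086 -0.2769  0.1308]
```

>>> {"op": "send_rows", "data": {"moves": [[0.0187,0.0035,-0.0117,0],[0.0375,0.007,-0.0235,0],[0.0375,0.007,-0.0235,0],[0.0375,0.007,-0.0235,0],[0.0375,0.007,-0.0235,0],[0.0375,0.007,-0.0235,0],[0.0375,0.007,-0.0235,0],[0.0375,0.007,-0.0235,0],[0.0375,0.007,-0.0235,0],[0.0375,0.007,-0.0235,0],[0.0187,0.0035,-0.0117,0]]}}

```text
clock: 8.75
eef_pos: [0.5069, 0.1374, 0.3997]
tool_rot: [-0.075, 0.941, 0.03, 0.328]
ft_force: [0.1, 0.5, 0.3]
grip_width: 0.0857
```

```bash
python3 s.py; python3 - <<'E'
from s import *
Gp=np.array([.622,-.122,.126])+M[:,2]*.019
pre=Gp-M[:,2]*.15; print(pre,(M.T@(pre-o['eef_pos'])).round(4))
E
```

```text
8.75 [ 0.318 -0.238 -0.265  0.878 -0.092  0.127] [0.5069 0.1374 0.3997] F [0.1 0.5 0.3] 0.08572476856505427 [ 0.18 -0.4  -0.34  0.04 -0.12  0.14]
axes x,y,z: [[-0.774, -0.122, -0.621], [-0.16, 0.987, 0.007], [0.612, 0.105, -0.784]] tilt deg 38.4
8.75 [ 0.318 -0.238 -0.265  0.878 -0.092  0.127] [0.5069 0.1374 0.3997] F [0.1 0.5 0.3] 0.08572476856505427 [ 0.18 -0.4  -0.34  0.04 -0.12  0.14]
axes x,y,z: [[-0.774, -0.122, -0.621], [-0.16, 0.987, 0.007], [0.612, 0.105, -0.784]] tilt deg 38.4
[ 0.54179921 -0.1357269   0.22866648] [ 0.1124 -0.2763  0.1268]
```

>>> {"op": "send_rows", "data": {"moves": [[0.007,-0.0173,0.008,0],[0.014,-0.0346,0.016,0],[0.014,-0.0346,0.016,0],[0.014,-0.0346,0.016,0],[0.014,-0.0346,0.016,0],[0.014,-0.0346,0.016,0],[0.014,-0.0346,0.016,0],[0.014,-0.0346,0.016,0],[0.007,-0.0173,0.008,0],[0,0,0,0],[0,0,0,0]]}}

```text
clock: 9.85
eef_pos: [0.5461, -0.1357, 0.2284]
tool_rot: [-0.074, 0.941, 0.03, 0.328]
ft_force: [-0.1, 0.3, 1.1]
grip_width: 0.0852
```

```bash
python3 mv.py .622 -.122 .126; python3 - <<'E'
from h import *
for n in("side","top"):
    p,d=cams.camera(n); cv2.imwrite(f"pics/{n}2.png",p); np.save(f"pics/{n}2.npy",d)
a=cv2.imread("pics/side2.png")[120:320,240:500];b=cv2.imread("pics/top2.png")[40:240,240:500]
cv2.imwrite("pics/c2.png",cv2.resize(np.hstack([a,b]),(800,308)))
E
```

```text
9.85 [-0.435 -0.009 -0.515  0.486  0.361 -0.484] [ 0.5461 -0.1357  0.2284] F [-0.1  0.3  1.1] 0.0851609445751974 [ 0.02 -0.02  0.01 -0.   -0.   -0.  ]
axes x,y,z: [[-0.774, -0.12, -0.621], [-0.159, 0.987, 0.007], [0.612, 0.105, -0.784]] tilt deg 38.41
dworld [ 0.0875  0.0157 -0.1173] dtool [0.0032 0.0007 0.1472]
```

View pics/c2.png

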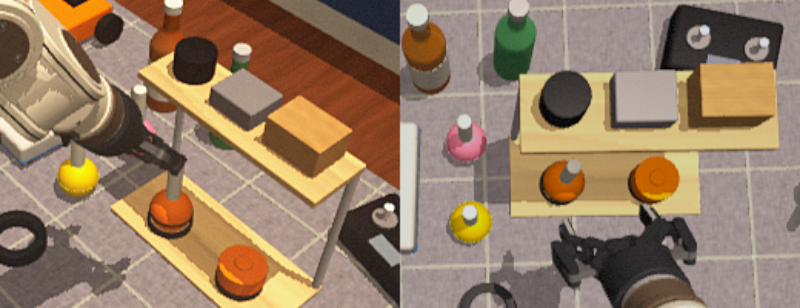

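```bash
python3 - <<'E'
from s import *
print(proj("top",o['eef_pos']),proj("side",o['eef_pos']))
for s in(1,-1): print(proj("top",o['eef_pos']+M[:,1]*s*.0425-M[:,2]*.013),proj("side",o['eef_pos']+M[:,1]*s*.0425-M[:,2]*.013))
print("mast top",proj("top",[.622,-.122,.143]),proj("side",[.622,-.122,.143]))
a=cv2.imread("pics/top2.png")[130:260,300:460];b=cv2.imread("pics/side2.png")[180:310,300:460]
cv2.imwrite("pics/c3.png",cv2.resize(np.hstack([a,b]),(800,325),interpolation=2))
E
```

```text
9.95 [-0.433 -0.01  -0.515  0.486  0.361 -0.484] [ 0.5466 -0.1349  0.2296] F [ 0.2  0.2 -0. ] 0.08544802071124015 [ 0.01 -0.01  0.   -0.    0.   -0.  ]
axes x,y,z: [[-0.773, -0.122, -0.623], [-0.161, 0.987, 0.006], [0.614, 0.105, -0.783]] tilt deg 38.51
(np.float64(370.1376522171495), np.float64(177.37919300144466)) (np.float64(335.1692522588165), np.float64(215.55129370384728))
(np.float64(349.3388255027909), np.float64(185.29368567196775)) (np.float64(315.64857371541876), np.float64(204.05662527126086))
(np.float64(395.1403756418137), np.float64(176.4236388366332)) (np.float64(351.00422897198956), np.float64(224.6347928338797))
mast top (np.float64(353.81405519094847), np.float64(148.0925249277588)) (np.float64(354.011944571663), np.float64(224.33475002885746))
```

View pics/c3.png

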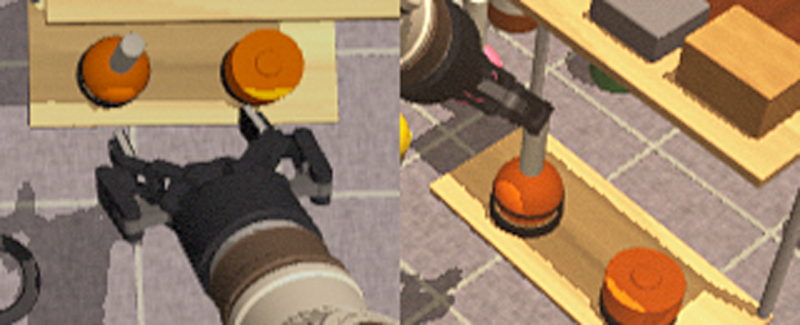

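Both views agree. The mast top is at top (353,148) and side (354,224), as predicted, and the jaws straddle the axis. Moving in.

>>> {"op": "send_rows", "data": {"moves": [[0.001,0,0.01,0],[0.001,0,0.02,0],[0.001,0,0.02,0],[0,0,0.02,0],[0,0,0.02,0],[0,0,0.02,0],[0,0,0.015,0],[0,0,0.01,0],[0,0,0,0]]}}

```text
clock: 10.85
eef_pos: [0.6268, -0.1206, 0.1197]
tool_rot: [-0.075, 0.942, 0.03, 0.327]
ft_force: [0.7, 0.8, 0.1]
grip_width: 0.0857
```

```bash
python3 mv.py .622 -.122 .126; python3 - <<'E'
from h import *
for n in("side","top"):
    p,d=cams.camera(n); cv2.imwrite(f"pics/{n}3.png",p); np.save(f"pics/{n}3.npy",d)
a=cv2.imread("pics/top3.png")[110:240,300:460];b=cv2.imread("pics/side3.png")[180:310,290:450]
cv2.imwrite("pics/c4.png",cv2.resize(np.hstack([a,b]),(800,325),interpolation=2))
E
```

```text
10.85 [-0.333  0.268 -0.532  0.165  0.305 -0.397] [ 0.6268 -0.1206  0.1197] F [0.7 0.8 0.1] 0.08570734447449829 [-0.01 -0.03  0.    0.02  0.   -0.  ]
axes x,y,z: [[-0.775, -0.122, -0.62], [-0.162, 0.987, 0.007], [0.611, 0.106, -0.784]] tilt deg 38.35
dworld [ 0.0069  0.0006 -0.0086] dtool [-0.     -0.0006  0.011 ]
```

View pics/c4.png

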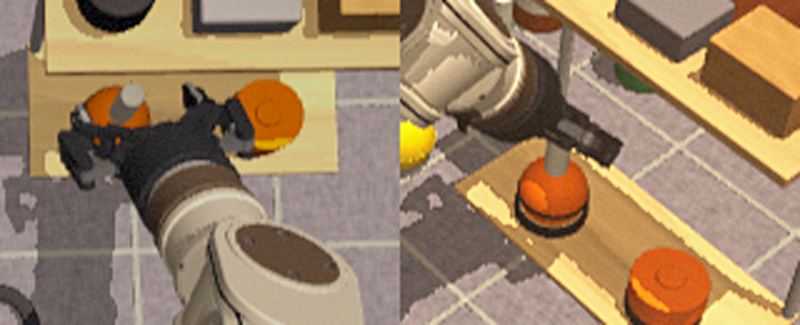

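>>> {"op": "send_rows", "data": {"moves": [[0,0,0.006,0],[0,0,0.005,0],[0,0,0,0]]}}

```text
clock: 11.25
eef_pos: [0.6335, -0.1208, 0.1122]
tool_rot: [-0.075, 0.941, 0.029, 0.328]
ft_force: [0.2, -0.3, -1.0]
grip_width: 0.0853
```

>>> {"op": "send_rows", "data": {"claw": -1, "moves": [[0,0,0,0],[0,0,0,0],[0,0,0,0],[0,0,0,0],[0,0,0,0],[0,0,0,0],[0,0,0,0],[0,0,0,0],[0,0,0,0],[0,0,0,0]]}}

```text
clock: 12.25
eef_pos: [0.6337, -0.1207, 0.1127]
tool_rot: [-0.075, 0.941, 0.03, 0.328]
ft_force: [0.5, 1.0, 2.0]
grip_width: 0.0207
```

```bash
python3 mv.py .622 -.122 .126; python3 - <<'E'
from h import *
for n in("side","top"):
    p,d=cams.camera(n); cv2.imwrite(f"pics/{n}4.png",p); np.save(f"pics/{n}4.npy",d)
a=cv2.imread("pics/top4.png")[110:240,300:460];b=cv2.imread("pics/side4.png")[180:310,290:450]
cv2.imwrite("pics/c5.png",cv2.resize(np.hstack([a,b]),(800,325),interpolation=2))
E
```

```text
12.25 [-0.328  0.29  -0.527  0.144  0.301 -0.391] [ 0.6337 -0.1207  0.1127] F [0.5 1.  2. ] 0.020714149612163158 [-0. -0.  0.  0.  0. -0.]
axes x,y,z: [[-0.774, -0.121, -0.622], [-0.16, 0.987, 0.007], [0.613, 0.105, -0.783]] tilt deg 38.47
dworld [ 0.      0.0007 -0.0016] dtool [0.0009 0.0006 0.0013]
```

View pics/c5.png

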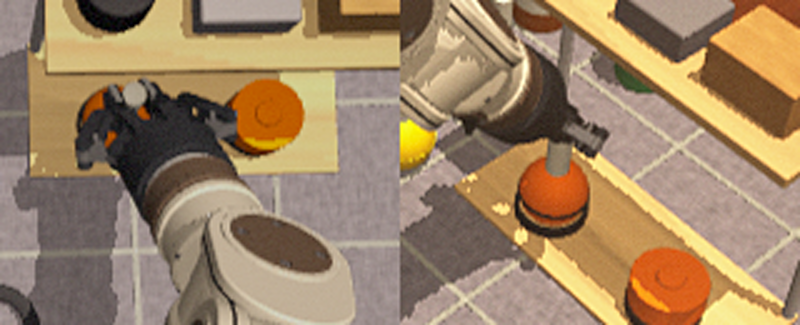

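Gripped: opening is 20.7 mm on the 22 mm mast, and the mast top sits between the pads. I'll lift slightly, then back out along the tool axis.

>>> {"op": "send_rows", "data": {"moves": [[-0.003,0,-0.004,0],[-0.003,0,-0.004,0],[-0.003,0,-0.004,0],[0,0,-0.01,0],[0,0,-0.02,0],[0,0,-0.02,0],[0,0,-0.02,0],[0,0,-0.02,0],[0,0,-0.02,0],[0,0,-0.02,0],[0,0,-0.01,0],[0,0,0,0]]}}

```text
clock: 13.55
eef_pos: [0.5473, -0.1361, 0.239]
tool_rot: [-0.074, 0.941, 0.029, 0.329]
ft_force: [0.5, -0.1, -0.5]
grip_width: 0.0203
```

```bash
python3 mv.py .629 .214 .315; python3 - <<'E'
from h import *
for n in("side","top"):
    p,d=cams.camera(n); cv2.imwrite(f"pics/{n}5.png",p); np.save(f"pics/{n}5.npy",d)
a=cv2.imread("pics/top5.png")[90:250,260:460];b=cv2.imread("pics/side5.png")[140:300,250:450]
cv2.imwrite("pics/c6.png",cv2.resize(np.hstack([a,b]),(800,320),interpolation=2))
E
```

```text
13.55 [-0.434 -0.019 -0.497  0.51   0.36  -0.483] [ 0.5473 -0.1361  0.239 ] F [ 0.5 -0.1 -0.5] 0.0203057588628955 [ 0.01  0.04 -0.01 -0.03 -0.    0.01]
axes x,y,z: [[-0.772, -0.121, -0.624], [-0.159, 0.987, 0.005], [0.615, 0.103, -0.782]] tilt deg 38.59
dworld [0.0934 0.3521 0.0611] dtool [-0.1529  0.3331  0.0459]
```

View pics/c6.png

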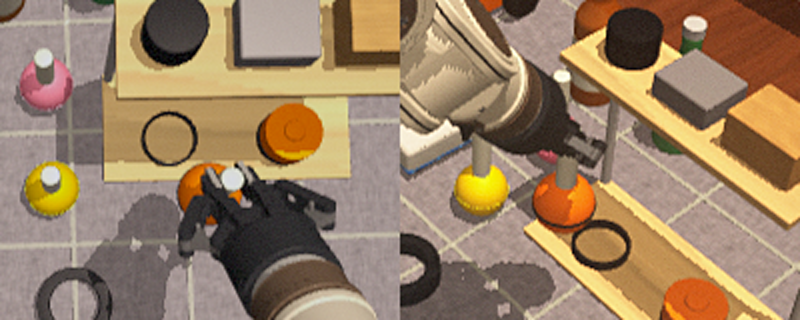

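The bot is held and clear of the rack, and the nest is empty. Lifting, then across to the tub.

>>> {"op": "send_rows", "data": {"moves": [[-0.01,0,-0.0125,0],[-0.01,0,-0.0125,0],[-0.01,0,-0.0125,0],[-0.01,0,-0.0125,0],[-0.005,0.01,-0.002,0],[-0.0095,0.028,0.008,0],[-0.0095,0.028,0.008,0],[-0.0095,0.028,0.008,0],[-0.0095,0.028,0.008,0],[-0.0095,0.028,0.008,0],[-0.0095,0.028,0.008,0],[-0.0095,0.028,0.008,0],[-0.0095,0.028,0.008,0],[-0.0095,0.028,0.008,0],[-0.0095,0.028,0.008,0],[-0.0095,0.028,0.008,0],[-0.005,0.01,0.004,0],[0,0,0,0],[0,0,0,0]]}}

```text
clock: 15.55
eef_pos: [0.6382, 0.2109, 0.3024]
tool_rot: [-0.075, 0.942, 0.029, 0.327]
ft_force: [-0.2, -0.2, -1.5]
grip_width: 0.0204
```

```bash
python3 mv.py .629 .214 .315; python3 - <<'E'
from h import *
for n in("side","top"):
    p,d=cams.camera(n); cv2.imwrite(f"pics/{n}6.png",p); np.save(f"pics/{n}6.npy",d)
a=cv2.imread("pics/top6.png")[60:240,100:300];b=cv2.imread("pics/side6.png")[50:230,170:370]
cv2.imwrite("pics/c7.png",cv2.resize(np.hstack([a,b]),(800,360),interpolation=2))
E
```

```text
15.55 [ 0.377  0.1   -0.207  0.606 -0.129  0.175] [0.6382 0.2109 0.3024] F [-0.2 -0.2 -1.5] 0.020403018273029122 [-0.02 -0.02 -0.    0.    0.    0.  ]
axes x,y,z: [[-0.775, -0.122, -0.62], [-0.16, 0.987, 0.006], [0.611, 0.104, -0.785]] tilt deg 38.3
dworld [ 0.0024  0.0051 -0.0023] dtool [-0.001   0.0046  0.0038]
```

View pics/c7.png

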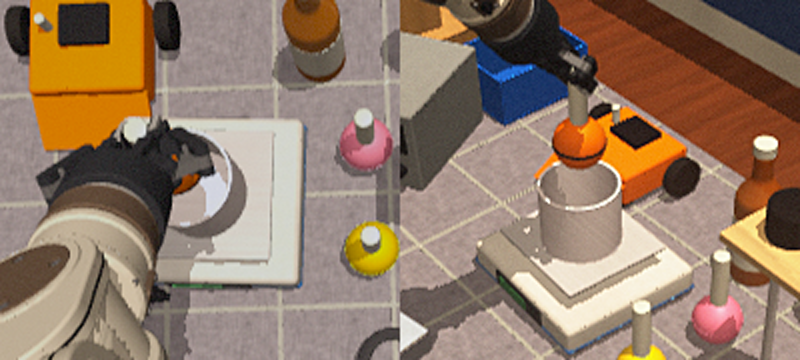

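```bash
python3 - <<'E'
from s import *
G=o['eef_pos']-M[:,2]*.019; print("G",G)
for n in("side","top"):
    im=cv2.imread(f"pics/{n}6.png");D=np.load(f"pics/{n}6.npy");P=cloud(n,D)
    h=cv2.cvtColor(im,cv2.COLOR_BGR2HSV)
    m=(h[...,0]<15)&(h[...,1]>150)&(h[...,2]>60)&(np.linalg.norm(P-(G-[0,0,.088]),axis=2)<.07)
    q=P[m];print(n,m.sum(),"pix",np.argwhere(m).min(0)[::-1],np.argwhere(m).max(0)[::-1])
    A=np.c_[2*q,np.ones(len(q))];s=np.linalg.lstsq(A,(q**2).sum(1),rcond=None)[0];print("sphere",s[:3],np.sqrt(s[3]+s[:3]@s[:3]))
    print("pred ball",G-[0,0,.088],proj(n,G-[0,0,.088]),"masttop",proj(n,G+[0,0,.017]))
    m=(h[...,1]<60)&(h[...,2]>120)&(np.hypot(P[...,0]-G[0],P[...,1]-G[1])<.03)&(P[...,2]>.255)&(P[...,2]<.345)
    q=P[m];print("mast",m.sum(),np.median(q,0) if m.any() else '',q.min(0) if m.any() else '',q.max(0) if m.any() else '')
E
```

```text
15.65 [ 0.376  0.099 -0.207  0.606 -0.129  0.175] [0.6385 0.21   0.3033] F [-0.  -1.  -1.2] 0.02061921319162663 [-0.01 -0.01  0.01 -0.    0.    0.  ]
axes x,y,z: [[-0.775, -0.12, -0.621], [-0.158, 0.987, 0.006], [0.612, 0.103, -0.784]] tilt deg 38.38
G [0.6268838  0.20803265 0.31820655]
side 423 pix [246 109] [273 133]
sphere [0.62785052 0.20667309 0.2290293 ] 0.030288027333963526
pred ball [0.6268838  0.20803265 0.23020655] (np.float64(258.71365441709213), np.float64(120.50733020734988)) masttop (np.float64(256.9194182530939), np.float64(81.52505989827148))
mast 11 [0.62180908 0.19967638 0.27696625] [0.61666824 0.18653207 0.26246648] [0.64282139 0.21626434 0.33552177]
top 62 pix [186 138] [199 156]
sphere [0.62459032 0.20880163 0.23146279] 0.027584791172560543
pred ball [0.6268838  0.20803265 0.23020655] (np.float64(185.87731324189207), np.float64(141.13779114385423)) masttop (np.float64(167.60928019394794), np.float64(125.28777094161704))
mast 151 [0.62944636 0.20957473 0.33306475] [0.61820495 0.19353543 0.31327604] [0.64518081 0.22718303 0.3393055 ]
```

The measured ball centre matches an upright bot to within 2 mm, with its foot at z≈0.20. Centring it and lowering 0.1 m.

>>> {"op": "send_rows", "data": {"moves": [[-0.0023,0.006,0.002,0],[0,0,0,0],[0.0039,0,0.0049,0],[0.0078,0,0.0098,0],[0.0078,0,0.0098,0],[0.0078,0,0.0098,0],[0.0078,0,0.0098,0],[0.0078,0,0.0098,0],[0.0078,0,0.0098,0],[0.0078,0,0.0098,0],[0.0039,0,0.0049,0],[0,0,0,0],[0,0,0,0]]}}

```text
clock: 16.95
eef_pos: [0.641, 0.2182, 0.204]
tool_rot: [-0.074, 0.941, 0.03, 0.328]
ft_force: [0.0, 0.4, -1.6]
grip_width: 0.0204
```

```bash
python3 mv.py .629 .214 .199; python3 - <<'E'
from h import *
for n in("side","top"):
    p,d=cams.camera(n); cv2.imwrite(f"pics/{n}7.png",p); np.save(f"pics/{n}7.npy",d)
a=cv2.imread("pics/top7.png")[60:240,100:300];b=cv2.imread("pics/side7.png")[50:230,170:370]
cv2.imwrite("pics/c8.png",cv2.resize(np.hstack([a,b]),(800,360),interpolation=2))
E
```

```text
16.95 [ 0.389  0.193 -0.373  0.345 -0.136  0.184] [0.641  0.2182 0.204 ] F [ 0.   0.4 -1.6] 0.02039760955400229 [ 0.   -0.01  0.02 -0.   -0.    0.  ]
axes x,y,z: [[-0.774, -0.121, -0.622], [-0.16, 0.987, 0.007], [0.613, 0.104, -0.783]] tilt deg 38.48
dworld [-0.0004 -0.0022 -0.0199] dtool [ 0.0129 -0.0022  0.0151]
```

View pics/c8.png

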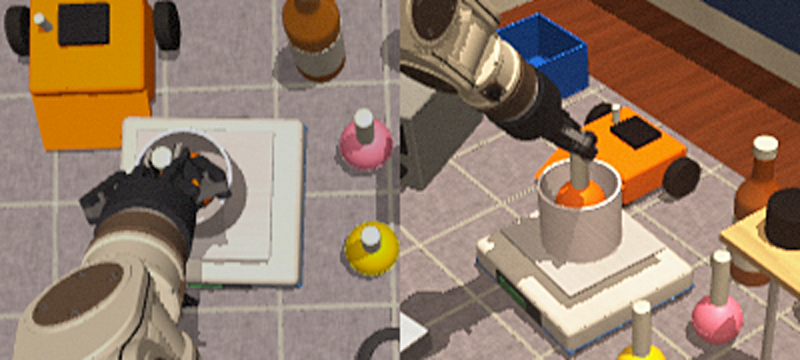

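The ball is inside the tub with no side contact. Continuing slowly.

>>> {"op": "send_rows", "data": {"moves": [[0.0025,0,0.0031,0],[0.0025,0,0.0031,0],[0.0025,0,0.0031,0],[0.0012,0,0.0016,0],[0.0012,0,0.0016,0],[0,0,0,0],[0,0,0,0]]}}

```text
clock: 17.75
eef_pos: [0.6408, 0.2183, 0.1877]
tool_rot: [-0.075, 0.941, 0.029, 0.328]
ft_force: [1.0, 0.8, -1.6]
grip_width: 0.0206
```

>>> {"op": "send_rows", "data": {"moves": [[0.0012,0,0.0016,0],[0,0,0,0],[0,0,0,0]]}}

```text
clock: 18.05
eef_pos: [0.6408, 0.2183, 0.1857]
tool_rot: [-0.075, 0.941, 0.029, 0.328]
ft_force: [1.0, 0.1, -1.7]
grip_width: 0.0208
```

>>> {"op": "send_rows", "data": {"moves": [[0.0012,0,0.0016,0],[0,0,0,0],[0,0,0,0]]}}

```text
clock: 18.35
eef_pos: [0.6411, 0.2184, 0.184]
tool_rot: [-0.075, 0.941, 0.03, 0.328]
ft_force: [0.3, 0.4, -0.0]
grip_width: 0.0206
```

```bash
python3 mv.py .629 .214 .199; python3 - <<'E'
from h import *
f=[]
for n in("side","top"):
    p,d=cams.camera(n); cv2.imwrite(f"pics/{n}8.png",p); np.save(f"pics/{n}8.npy",d)
    P=cloud(n,d).reshape(-1,3)
    for k in(0,8):
        p=cloud(n,np.load(f"pics/{n}{k}.npy")).reshape(-1,3)
        t=p[(abs(p[:,2]-.16)<.008)&(abs(np.hypot(p[:,0]-.6285,p[:,1]-.215)-.05)<.004)]
        u=p[(abs(p[:,2]-.075)<.008)&(p[:,0]<.572)&(p[:,0]>.555)&(p[:,1]>.15)&(p[:,1]<.27)]
        print(n,k,"rim z",len(t),np.median(t[:,2]),"pan z",len(u),np.median(u[:,2]))
E
```

```text
18.35 [ 0.389  0.217 -0.402  0.292 -0.137  0.184] [0.6411 0.2184 0.184 ] F [ 0.3  0.4 -0. ] 0.02055765932393124 [ 0. -0.  0.  0.  0.  0.]
axes x,y,z: [[-0.773, -0.121, -0.622], [-0.16, 0.987, 0.007], [0.613, 0.105, -0.783]] tilt deg 38.48
dworld [-0.0004 -0.0024  0.0001] dtool [ 0.0005 -0.0023 -0.0006]
side 0 rim z 346 0.15968819655201805 pan z 220 0.07587925094616749
side 8 rim z 252 0.15865156229593858 pan z 225 0.0744442179414162
top 0 rim z 436 0.16241592476357042 pan z 388 0.07643599625840858
top 8 rim z 265 0.16047889013067307 pan z 233 0.074505926042161
```

The force dropped from -1.6 to 0 N and the pan sank about 1.5 mm, so the foot is on the floor. One more small step, then open.

>>> {"op": "send_rows", "data": {"moves": [[0.0008,0,0.001,0],[0,0,0,0],[0,0,0,0],[0,0,0,0]]}}

```text
clock: 18.85
eef_pos: [0.641, 0.2184, 0.1827]
tool_rot: [-0.075, 0.941, 0.03, 0.328]
ft_force: [-0.1, -0.8, 0.7]
grip_width: 0.0206
```

>>> {"op": "send_rows", "data": {"claw": 1, "moves": [[0,0,0,0],[0,0,0,0],[0,0,0,0],[0,0,0,0],[0,0,0,0],[0,0,0,0],[0,0,0,0],[0,0,0,0],[0,0,0,0],[0,0,0,0],[0,0,0,0],[0,0,0,0]]}}

```text
clock: 20.05
eef_pos: [0.6409, 0.2183, 0.1824]
tool_rot: [-0.075, 0.941, 0.029, 0.328]
ft_force: [0.1, 0.5, -0.2]
grip_width: 0.0856
```

```bash
python3 mv.py .629 .214 .199; python3 - <<'E'
from h import *
for n in("side","top"):
    p,d=cams.camera(n); cv2.imwrite(f"pics/{n}9.png",p); np.save(f"pics/{n}9.npy",d)
a=cv2.imread("pics/top9.png")[60:240,100:300];b=cv2.imread("pics/side9.png")[50:230,170:370]
cv2.imwrite("pics/c9.png",cv2.resize(np.hstack([a,b]),(800,360),interpolation=2))
E
```

```text
20.05 [ 0.389  0.219 -0.405  0.288 -0.136  0.184] [0.6409 0.2183 0.1824] F [ 0.1  0.5 -0.2] 0.08559024204119701 [ 0.  0.  0. -0. -0. -0.]
axes x,y,z: [[-0.774, -0.121, -0.622], [-0.16, 0.987, 0.007], [0.613, 0.104, -0.783]] tilt deg 38.44
dworld [-0.0002 -0.0023  0.0017] dtool [-0.0006 -0.0023 -0.0017]
```

View pics/c9.png

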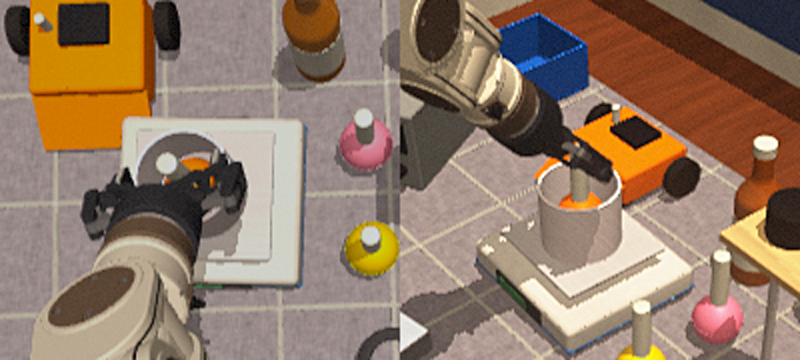

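The bot is released, standing upright and free of the fingers. Backing out along the tool axis.

>>> {"op": "send_rows", "data": {"moves": [[0,0,-0.005,0],[0,0,-0.01,0],[0,0,-0.015,0],[0,0,-0.02,0],[0,0,-0.025,0],[0,0,-0.025,0],[0,0,-0.025,0],[0,0,-0.025,0],[0,0,-0.025,0],[0,0,-0.025,0],[0,0,-0.01,0],[0,0,0,0],[0,0,0,0],[0,0,0,0]]}}

```text
clock: 21.55
eef_pos: [0.512, 0.1962, 0.3452]
tool_rot: [-0.075, 0.942, 0.029, 0.327]
ft_force: [-0.3, 0.3, -1.1]
grip_width: 0.0855
```

```bash
python3 s.py; python3 - <<'E'
from h import *
for n in("side","top"):
    p,d=cams.camera(n); cv2.imwrite(f"pics/{n}10.png",p); P=cloud(n,d)
    t=P[(P[...,2]>.17)&(P[...,2]<.225)&(np.hypot(P[...,0]-.63,P[...,1]-.215)<.045)]
    print(n,len(t),np.median(t,0),t.max(0))
    h=cv2.cvtColor(p,cv2.COLOR_BGR2HSV)
    m=(h[...,0]<15)&(h[...,1]>150)&(h[...,2]>60)&(np.hypot(P[...,0]-.63,P[...,1]-.215)<.046)&(P[...,2]>.07)
    q=P[m];A=np.c_[2*q,np.ones(len(q))];s=np.linalg.lstsq(A,(q**2).sum(1),rcond=None)[0];print("ball",s[:3],np.sqrt(s[3]+s[:3]@s[:3]),q[:,2].max())
    print("pred upright masttop",proj(n,[.629,.216,.213]))
a=cv2.imread("pics/top10.png");b=cv2.imread("pics/side10.png")
cv2.imwrite("pics/c10.png",cv2.resize(np.hstack([a,b]),(800,300),interpolation=3))
E
```

```text
21.55 [ 0.467 -0.167 -0.348  0.743 -0.184  0.247] [0.512  0.1962 0.3452] F [-0.3  0.3 -1.1] 0.08547292180193215 [-0.    0.01  0.    0.   -0.   -0.  ]
axes x,y,z: [[-0.775, -0.122, -0.62], [-0.16, 0.987, 0.006], [0.611, 0.103, -0.785]] tilt deg 38.3
side 162 [0.62706009 0.20884776 0.19788286] [0.63952191 0.22375653 0.21748375]
ball [0.65605534 0.24955886 0.16824664] 0.05679594066105589 0.21163517370288543
pred upright masttop (np.float64(257.6237675596901), np.float64(124.60968333340351))
top 170 [0.62708832 0.21481869 0.21186568] [0.63961892 0.22894148 0.21626807]
ball [0.63137593 0.21433129 0.12881555] 0.02987909662719702 0.19085235815855606
pred upright masttop (np.float64(184.2802864524245), np.float64(142.37261791122322))
```

View pics/c10.png

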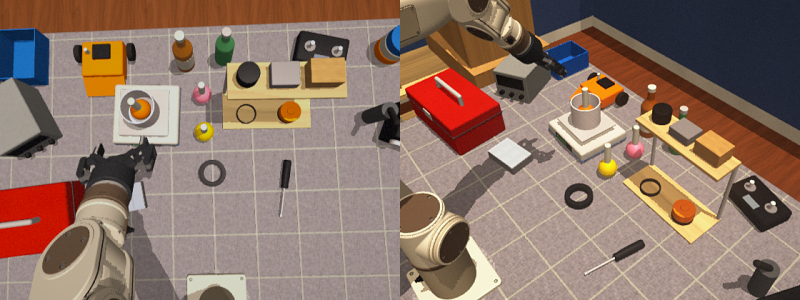

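The bot stands upright near the tub's centre. The mast top is at z≈0.212–0.216, so the foot is on the slightly sunk floor. The gripper is clear and the bystanders look unmoved.

```bash
python3 -c "
from workcell import order
print(order.job_done())"
```

```text
the job is handed in; nothing more can be done
None
```

The orange bot is standing mast up on the floor of the tub, released, and I handed the job in at about 21.7 s. No verdict was reported.

**Method:**
- **Tilt:** the rows can't command tilt, so I got a 38° lean by pushing gently against the arm's reach limit in free air. The arm kept that lean afterwards.
- **Grasp:** I gripped the mast at the 118 mm point and backed it out from under the shelf.
- **Placing:** I carried it over the tub with the foot at about z = 0.20 and lowered it in small steps. It touched down softly: the pan sank about 1.5 mm at contact. I then went about 1 mm further and opened the gripper.

**Last checks:**
- **Height:** the mast top measured z ≈ 0.212–0.216, which puts the foot on the slightly sunk floor.
- **Position:** the mast is within a few mm of the tub's centre and upright.
- **Clearance:** the gripper is fully open and well clear of the bot.
- **Bystanders:** the wheel, box, tape and screwdriver look unmoved in the pictures; I did not measure them.

**What disagreed:**
- The sphere fit to the ball from the side view failed because the tub hides most of it. The top view fitted well, with the centre at (0.631, 0.214).
- The two views differ by about 4–6 mm in y for the rim and mast. That is more than the stated calibration error but well inside the tub's clearance.
- During the reach test, one hard stop in free air read 84 N at the wrist (limit 120 N). I used gentle steps at the limit after that.

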